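# Feel along a sprung draught strip

### The arm

A 7-joint arm with a two-finger parallel gripper is mounted at the origin on the work surface. World frame = base frame: x ahead of the robot, y to its left, z up, the work surface at z = 0. Lengths are in mm, angles in rad, forces in N, time in s.
With the tool pointing down it reaches from about 400 to 925 mm from the base axis. Payload 5.6 kg.
Tool frame: the origin (TCP) lies at the very end of the fingers, on their centre line; the grasp point (between the pads) lies 19 mm behind it (arm.tcp_to_grasp is the distance from the TCP to the grasp point, in mm); z points along the fingers, y is the line along which they close (so a half turn about z gives the same grasp; the last joint's range is limited). The gripper opens to 85 mm and grips with 20 to 120 N. Pads are 22 mm wide; open, the fingers measure 114 mm over their backs; the gripper's body (76 mm by 85 mm) begins 54 mm behind the grasp point. The pads swing forward as they close: fully open they stand 13 mm farther back than shut.
Start: joints at [-1.273, 0.468, -0.012, 1.603, 0.006, 1.071, -0.056], TCP at [217.298, 612.61, 205.39] pointing down, gripper open.
Joint ranges: [-2.53, 2.53], [-0.31, 2.02], [-1.57, 1.55], [0.28, 2.44], [-1.29, 4.43], [0.15, 1.84], [-2.92, 2.92]. Speed limits (rad/s): [2.57, 2.57, 3.14, 3.14, 3.14, 3.14, 3.14].

### API

Orientations are given as a rotation vector (axis times angle).
In Python, from station import arm, eyes, spotter gives the robot as it stands.
- The arm moves only by the shell command python3 -m crank 'ROWS'. ROWS is JSON, one flat list of numbers, 7 for each row, row after row: the opening in per cent of the stroke, from 0 (shut) to 100 (fully open), then the shift along the tool's x, y, z in cm, then the turn, a rotation vector about the tool's x, y, z in degrees. In form: [hand, x, y, z, ax, ay, az, hand, x, y, z, ax, ay, az, ...]. A call has 1 to 8 rows; each row is the pose to reach, as a shift and turn from the pose commanded when the call began, along the tool's axes at that moment; what a row does not reach only later rows make up. A row lasts 1/10 s, in which the tool goes at most 50 mm and 8.59 degrees, less where a joint would pass 70% of its speed; a pose out of reach is approached as far as the arm can. A call with a gripper value outside its range is refused whole. The fingers move at their own pace and stop on an object; the grip force is fixed at half the most. Time passes only in rows, so rows that repeat a pose let the fingers close. It gives the time, the measured TCP pose, the force, the opening and the grip force at its end, in the units of the state.
- arm.get_obs(): the state, without advancing time (a new reading comes with each control period).
- eyes.get_image(name): name is "scene" or "top" or "wrist"; returns the picture (384x512x3 uint8, blue, green, red); there is no depth.
- eyes.camera_params(name): a dict with "mtx" (3x3 intrinsics, pixels), "extrinsics" (4x4, takes a point from camera to world coordinates); the wrist camera has in their place "mount" (4x4, takes a point from camera to tool coordinates, whose origin is the TCP and whose axes are the flange's). Camera axes: x right, y down, z forward; pixel columns grow to the right and rows downward; lengths in mm; the calibration is good to about 2 mm. A picture is of the moment at which its call begins: read the wrist's pose just before it. camera_params takes no time and is no camera call.
- arm.hand_in(): hands the job in; it is judged then, once.
Trained networks look in the newest picture that a camera, given by its name, has taken for a name from the list of things; names that differ only in an ending like _2 or _b are one class to them, and where a whole thing is asked for, a point or a joint stands for the part that bears it (a point fixed in the world has none). Each returns a list of dicts, best first, with "conf" (0 to 1); they miss things now and then, are a little off and sometimes report something else, mostly with a low value. They report only what shows in the picture. A call takes as long as a camera call.
- spotter.outline_of(camera, thing): "pixels" (384x512 bool, what is visible of it).
- spotter.mark_of(camera, thing): "xyz" ([x, y, z] in mm, in world coordinates, good to about 4 mm: a listed point, or the origin of a listed thing).
The state is a dict: "time_s": time; "qpos": joint angles; "qd": joint speeds; "tau": joint torques, N m; "position": TCP position; "eef_rot": TCP orientation; "force": force on the tool from outside, world axes, zero at the start; "moment": the same for the moment, N m; "gripper_width": opening from 0.0 (shut) to 1.0 (fully open); "grasp_force": force on a finger pad.
Only numpy, scipy, OpenCV 4.12 (cv2) and the standard library are available. Lean on these libraries where they do the work, as an engineer would, in place of code of your own. Each camera call takes 0.05 s, during which the arm holds its last target. There are 200 camera calls.

### The job

With the fingertips, push the thumb knob of the brass cam lock's arm outward, off the sprung draught strip, until the arm stands square out from the curved white rail. Then run the fingertips lightly along the strip in one pass from the lock end to the plain end, following its curve, staying down on it and pressing each of the five bowed leaves about half-way down in turn, to feel that each one springs. Finish clear, with the arm still swung out and every leaf sprung back; grasp nothing and leave the pulleys, sash weight and window handle alone.

Things in the scene. Friction and masses are not known exactly. Their poses are not given: they have to be found in the camera images.
- sample: White arched offcut of window rail screwed to the bench, 45 mm high, 60 mm wide; lock on top at its -y end. The centre line is an arc of 220 mm radius about (-220, 0) mm in this frame. Origin: on the bench under the centre line near mid-length; x points outward (convex side, away from the robot), y to the plain end. Five separate bowed brass leaves stand in a row on the centre line on top.
- pivot (a point): Axis of the cam lock's arm, at the height of the rail's top face (45 mm above the bench); 70 mm of arc before the first leaf's crest. The lock's boss is 24 mm across.
- thumb_knob (a point): Middle of the upright brass thumb knob at the free end of the lock's curved arm, 66 mm from the pivot axis, 79 mm above the bench. The knob is 16 to 18 mm across, 62 to 93 mm above the bench; the arm (10 mm bar) is 60 to 70 mm above the bench and passes 7 mm over the crests.
- lock_arm (a joint): Angle of the lock's arm (rad): 0 = along the rail over the first leaf (tangent to the arc at the pivot); grows clockwise from above, the knob swinging out to the convex side; 1.57 = square out from the rail; hard stops at -0.5 and 2.3. It turns stiffly (about 1.5 N at the knob) and stays where it is left.
- crest0 (a point): Middle of the top of the first leaf's crest, counted from the lock end; 53 mm above the bench when not pressed. It moves down with the leaf. Each leaf is a bow 48 mm long, 18 wide, 8 high: flat crest 18 mm, a 15 mm ramp at each end; 56 mm along the arc from crest to crest.
- leaf0 (a joint): How far the first leaf is pressed down (m): 0 = up, 0.0075 = bottomed on a hard stop. Spring: 0.6 N to start, 300 N/m more; returns by itself.
- crest1 (a point): Middle of the top of the second leaf's crest, counted from the lock end; 53 mm above the bench when not pressed. It moves down with the leaf.
- leaf1 (a joint): How far the second leaf is pressed down (m): 0 = up, 0.0075 = bottomed on a hard stop. Spring: 0.6 N to start, 300 N/m more; returns by itself.
- crest2 (a point): Middle of the top of the third leaf's crest, counted from the lock end; 53 mm above the bench when not pressed. It moves down with the leaf.
- leaf2 (a joint): How far the third leaf is pressed down (m): 0 = up, 0.0075 = bottomed on a hard stop. Spring: 0.6 N to start, 300 N/m more; returns by itself.
- crest3 (a point): Middle of the top of the fourth leaf's crest, counted from the lock end; 53 mm above the bench when not pressed. It moves down with the leaf.
- leaf3 (a joint): How far the fourth leaf is pressed down (m): 0 = up, 0.0075 = bottomed on a hard stop. Spring: 0.6 N to start, 300 N/m more; returns by itself.
- crest4 (a point): Middle of the top of the fifth leaf's crest, counted from the lock end; 53 mm above the bench when not pressed. It moves down with the leaf.
- leaf4 (a joint): How far the fifth leaf is pressed down (m): 0 = up, 0.0075 = bottomed on a hard stop. Spring: 0.6 N to start, 300 N/m more; returns by itself.
- pulley_a: White nylon sash pulley lying flat, 44 mm across, 17 mm high, loose bystander. Origin under its centre.
- pulley_b: A second, equal nylon sash pulley, loose bystander. Origin under its centre.
- sash_weight: Grey cast iron sash weight, a square bar 36 x 170 x 36 mm lying along its own y, with an eye at its +y end; loose bystander. Origin under its middle.
- window_handle: Small bronze window handle: foot plate 22 x 62 mm and an arm 90 mm long along its own x, 34 mm high; loose bystander. Origin under the foot plate's centre.

How it is judged:
By the outcome, as a careful person would: the job done as asked, in the order asked, and still so for the second after the job is handed in, with the robot touching nothing.
It also fails if it takes over 58 s, if anything falls off the work surface, if the arm or the gripper's body presses on something with over 40 N, if the wrist force passes 120 N, or if a joint passes its speed limit or range.

## Working session

There is one attempt and no reset: what is moved stays moved. The work goes in short steps, Python scripts to look and compute and a shell command to move; the robot and the scene stay as the last step left them, time stands still between calls to the robot, and variables do not carry over. Pictures are saved under pics/ and viewed, at most 10 in all, crops included, and the job is handed in when it is done.

```bash
mkdir -p pics; ls
cat > h.py <<'E'
import numpy as np, cv2
from station import arm, eyes, spotter
from scipy.spatial.transform import Rotation as R
E
python3 - <<'E'
from h import *
o=arm.get_obs(); print({k:np.round(v,3) for k,v in o.items()})
ims=[]
for c in ("scene","top"):
    ims.append(eyes.get_image(c))
    for t in ("sample","pivot","thumb_knob","crest0","crest1","crest2","crest3","crest4","pulley_a","sash_weight","window_handle"):
        r=spotter.mark_of(c,t); print(c,t,[(round(x["conf"],2),np.round(x["xyz"],1).tolist()) for x in r[:3]])
for c,i in zip("st",ims): cv2.imwrite(f"pics/{c}1.png",i)
for c in ("scene","top"): 
    p=eyes.camera_params(c); print(np.round(p["mtx"],1).tolist(),np.round(p["extrinsics"],3).tolist())
E
```

```text
pics
{'time_s': np.float64(0.0), 'qpos': array([-1.273,  0.468, -0.012,  1.604,  0.006,  1.071, -0.056]), 'qd': array([ 0.001,  0.002, -0.001, -0.001, -0.001,  0.   ,  0.001]), 'tau': array([-0.0000e+00, -5.3237e+01,  2.1000e-02, -2.5132e+01,  1.1000e-02,
        7.0000e-03,  0.0000e+00]), 'position': array([217.12 , 612.002, 204.412]), 'eef_rot': array([-5.330e-01, -3.096e+00,  3.000e-03]), 'force': array([0.655, 0.021, 0.418]), 'moment': array([-0.045,  0.007,  0.021]), 'grasp_force': np.float64(0.0), 'gripper_width': np.float64(0.995)}
scene sample [(0.96, [592.9, -11.3, 0.9])]
scene pivot [(0.73, [539.2, -169.0, 42.5])]
scene thumb_knob [(0.59, [589.1, -123.4, 73.9])]
scene crest0 [(0.84, [594.2, -1.1, 52.5]), (0.8, [575.7, 55.4, 51.6]), (0.68, [587.3, -56.9, 51.1])]
scene crest1 [(0.84, [594.2, -1.1, 52.5]), (0.8, [575.7, 55.4, 51.6]), (0.68, [587.3, -56.9, 51.1])]
scene crest2 [(0.84, [594.2, -1.1, 52.5]), (0.8, [575.7, 55.4, 51.6]), (0.68, [587.3, -56.9, 51.1])]
scene crest3 [(0.84, [594.2, -1.1, 52.5]), (0.8, [575.7, 55.4, 51.6]), (0.68, [587.3, -56.9, 51.1])]
scene crest4 [(
[... 799 characters left out ...]
.9, 53.7]), (0.56, [590.7, -54.7, 52.4])]
top crest4 [(0.8, [554.5, 103.2, 53.7]), (0.76, [586.6, 2.9, 53.7]), (0.56, [590.7, -54.7, 52.4])]
top pulley_a [(0.66, [447.6, -27.2, -3.4]), (0.56, [449.1, 66.2, -3.9])]
top sash_weight [(0.85, [707.1, 35.0, -2.6]), (0.37, [575.5, 56.1, 52.3])]
top window_handle [(0.78, [636.7, 172.3, 6.4])]
[[457.3, 0.0, 254.8], [0.0, 457.3, 187.4], [0.0, 0.0, 1.0]] [[0.869, 0.314, -0.383, 834.384], [0.495, -0.523, 0.694, -429.815], [0.018, -0.793, -0.61, 513.39], [0.0, 0.0, 0.0, 1.0]]
[[355.2, 0.0, 252.0], [0.0, 355.2, 193.5], [0.0, 0.0, 1.0]] [[-0.011, -0.987, 0.159, 478.295], [-1.0, 0.013, 0.007, 54.532], [-0.009, -0.159, -0.987, 741.197], [0.0, 0.0, 0.0, 1.0]]
```

View pics/s1.png

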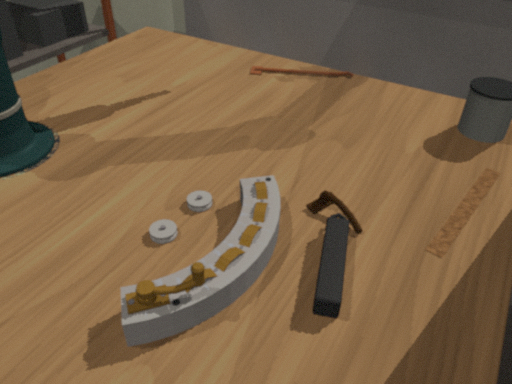

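View pics/t1.png

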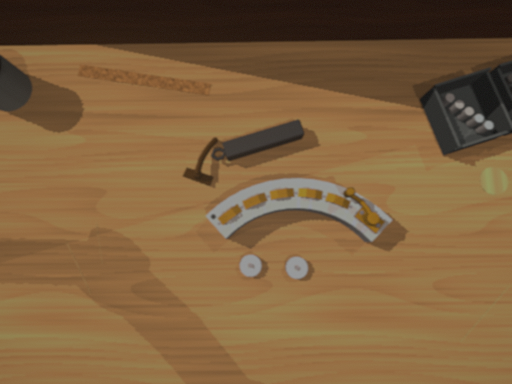

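The scene view shows the lock at (147,290), its knob at (198,272) and the five leaves running up to (261,189). The top view shows the pivot at (372,218), the knob at (350,193), and the leaves at (337,200), (311,194), (282,194), (255,201) and (230,215). I'll fit the arc from the leaf outlines.

```bash
cat >> h.py <<'E'
def proj(c,X):
    p=eyes.camera_params(c); T=np.linalg.inv(p["extrinsics"]); q=p["mtx"]@(T[:3,:3]@np.asarray(X,float)+T[:3,3]); return q[:2]/q[2]
def ray(c,uv,z):
    p=eyes.camera_params(c); E=p["extrinsics"]; d=E[:3,:3]@np.linalg.solve(p["mtx"],[uv[0],uv[1],1]); return E[:3,3]+d*(z-E[2,3])/d[2]
E
python3 - <<'E'
from h import *
from scipy.optimize import least_squares
pts=[]
for c in ("top","scene"):
    im=eyes.get_image(c); 
    for t in ("crest0","pivot","thumb_knob"):
        for r in spotter.outline_of(c,t):
            ys,xs=np.nonzero(r["pixels"]); uv=(xs.mean(),ys.mean())
            print(c,t,round(r["conf"],2),len(xs),np.round(uv,1),np.round(ray(c,uv,50)[:2],1), xs.min(),xs.max(),ys.min(),ys.max())
    # brass blobs by colour
    hsv=cv2.cvtColor(im,cv2.COLOR_BGR2HSV); m=cv2.inRange(hsv,(10,150,70),(28,255,255))
    n,l,s,ce=cv2.connectedComponentsWithStats(m)
    for i in range(1,n):
        if 40<s[i,4]<3000: print(c,"blob",s[i],np.round(ce[i],1),np.round(ray(c,ce[i],50)[:2],1))
E
```

```text
top crest0 0.78 201 [282.6 193. ] [590.2  -0.9] 271 294 188 198
top crest0 0.77 211 [254.8 200. ] [576.9  54. ] 243 267 193 207
top crest0 0.59 202 [229.8 214.2] [549.5 103.3] 219 241 206 223
top crest0 0.56 214 [310.3 192.9] [589.7 -55.5] 298 322 188 198
top crest0 0.49 243 [338.1 200. ] [ 574.8 -109.3] 326 350 193 208
top crest0 0.45 340 [362.7 205.6] [ 563.1 -156.8] 344 379 187 224
top pivot 0.65 6276 [300.2 205.6] [564.6 -34.8] 206 390 177 243
top thumb_knob 0.7 395 [362.7 205.8] [ 562.8 -156.7] 344 379 187 224
top thumb_knob 0.28 196 [309.9 192.9] [589.6 -54.7] 299 321 188 198
top blob [  78   65  132   30 1446] [144.3  79.4] [833.5 281.1]
top blob [184 138  31  42 137] [195.7 165.4] [648.3 171.2]
top blob [345 187  38  45 437] [365.1 212. ] [ 550.4 -160.7]
top blob [271 189  22  10 161] [281.3 193.2] [589.7   1.5]
top blob [299 189  22   9 159] [309.5 193.1] [589.3 -53.8]
top blob [244 194  22  14 160] [254.  200.4] [576.   55.5]
top blob [326 194  23  13 156] [337.2 200. ] [ 574.9 -107.6]
top blob [219 206  21  18 162] [229.2 214.2] [549.4 104.4]
scene crest0 0.62 219 [259.4 211.8] [580.2  47.4] 253 266 202 222
scene crest0 0.6 279 [248.7 234.8] [592.   -5.7] 239 260 225 246
scene crest0 0.55 329 [227.  258.6] [590.2 -62. ] 215 242 249 270
scene crest0 0.49 144 [202.7 275.5] [ 578.8 -104.2] 184 216 268 292
scene pivot 0.75 11238 [207.2 272.5] [581.  -96.8] 120 279 176 346
scene thumb_knob 0.94 983 [170.6 284.7] [ 552.1 -138.3] 135 204 262 299
scene blob [102   0  14  42 175] [108.5  18.6] [-280.9  616.6]
scene blob [251  66  44   8 152] [267.6  69.9] [332.4 532.6]
scene blob [256 183  11  15 133] [260.9 190. ] [555.5  96.8]
scene blob [254 203  12  18 171] [259.2 211.5] [579.7  47.8]
scene blob [240 225  20  21 207] [248.4 234.8] [591.6  -6. ]
scene blob [216 248  27  22 260] [227.6 257.6] [589.9 -60. ]
scene blob [ 127  263   88   50 1270] [164.5 289.5] [ 550.2 -148.4]
```

```bash
python3 -m crank '[0,-55,-52,-7.5,0,0,70.4, 0,-55,-52,-7.5,0,0,70.4, 0,-55,-52,-7.5,0,0,70.4, 0,-55,-52,-7.5,0,0,70.4, 0,-55,-52,-7.5,0,0,70.4, 0,-55,-52,-7.5,0,0,70.4, 0,-55,-52,-7.5,0,0,70.4, 0,-55,-52,-7.5,0,0,70.4]'
cat >> h.py <<'E'
def shift(x,y,z):
    "cm and deg to reach world mm with tool y=+X, x=+Y, z down"
    o=arm.get_obs(); Rt=R.from_rotvec(o["eef_rot"]); W=R.from_matrix(np.array([[0,1,0],[1,0,0],[0,0,-1.]]))
    d=Rt.inv().apply(np.array([x,y,z])-o["position"])/10; w=np.degrees((Rt.inv()*W).as_rotvec())
    print("t",o["time_s"],"pos",np.round(o["position"],1),"F",np.round(o["force"],2),"shift",np.round(d,2),"turn",np.round(w,2))
E
python3 - <<'E'
from h import *
shift(560,-60,280)
E
```

```text
time_s: 2.4
position: [399.1, 256.4, 245.4]
eef_rot: [-2.194, -2.248, -0.002]
force: [1.7, 0.2, -0.1]
gripper_width: 0.0
grasp_force: 0.0
t 2.4 pos [399.1 256.4 245.4] F [ 1.72  0.19 -0.08] shift [-32.01  15.33  -3.48] turn [ 0.04 -0.06  1.37]
```

```bash
python3 -m crank '[0,-32,15.3,-3.5,0,0,1.4, 0,-32,15.3,-3.5,0,0,1.4, 0,-32,15.3,-3.5,0,0,1.4, 0,-32,15.3,-3.5,0,0,1.4, 0,-32,15.3,-3.5,0,0,1.4, 0,-32,15.3,-3.5,0,0,1.4, 0,-32,15.3,-3.5,0,0,1.4, 0,-32,15.3,-3.5,0,0,1.4]'
cat >> h.py <<'E'
def wray(uv,z,o):
    p=eyes.camera_params("wrist"); Rt=R.from_rotvec(o["eef_rot"]).as_matrix(); M=p["mount"]
    d=Rt@M[:3,:3]@np.linalg.solve(p["mtx"],[uv[0],uv[1],1]); c=o["position"]+Rt@M[:3,3]; return c+d*(z-c[2])/d[2]
def wlook(name):
    o=arm.get_obs(); im=eyes.get_image("wrist"); cv2.imwrite(f"pics/{name}.png",im)
    for t in ("crest0","thumb_knob","pivot"):
        print(t,[(round(x["conf"],2),np.round(x["xyz"],1).tolist()) for x in spotter.mark_of("wrist",t)[:6]])
    for r in spotter.outline_of("wrist","crest0"):
        ys,xs=np.nonzero(r["pixels"]); uv=(xs.mean(),ys.mean()); print("leaf",round(r["conf"],2),len(xs),np.round(uv),np.round(wray(uv,50,o)[:2],1))
    for r in spotter.outline_of("wrist","thumb_knob")[:1]:
        ys,xs=np.nonzero(r["pixels"]); uv=(xs.mean(),ys.mean()); print("arm",round(r["conf"],2),len(xs),np.round(uv),np.round(wray(uv,68,o)[:2],1))
    return o,im
E
python3 - <<'E'
from h import *
shift(571,-98,120)
wlook("w1")
p=eyes.camera_params("wrist");print(np.round(p["mtx"],1).tolist(),np.round(p["mount"],2).tolist())
E
```

```text
time_s: 3.2
position: [562.6, -64.2, 280.9]
eef_rot: [2.222, 2.214, -0.001]
force: [-0.2, 0.1, -0.5]
gripper_width: 0.002
grasp_force: 0.0
t 3.2 pos [562.6 -64.2 280.9] F [-0.18  0.08 -0.45] shift [-3.31  0.8  16.11] turn [ 0.17  0.22 -0.2 ]
crest0 [(0.97, [574.0, -109.3, 55.1]), (0.96, [588.4, -56.7, 49.5]), (0.79, [587.1, -1.8, 49.6]), (0.66, [579.5, 53.7, 51.0])]
thumb_knob [(0.95, [587.9, -120.9, 79.4])]
pivot [(0.64, [538.1, -165.8, 45.6])]
leaf 0.91 679 [281. 101.] [590.7   2.5]
leaf 0.76 557 [268. 194.] [ 576.  -106.3]
leaf 0.7 412 [251.  10.] [557.   94.4]
leaf 0.6 638 [280. 149.] [590.2 -52.2]
leaf 0.58 793 [270.  49.] [577.5  55.9]
arm 0.8 734 [260. 228.] [ 565.9 -143.9]
[[341.4, 0.0, 257.7], [0.0, 341.4, 196.8], [0.0, 0.0, 1.0]] [[-0.0, -0.96, -0.28, 70.56], [1.0, -0.0, 0.0, 0.1], [-0.0, -0.28, 0.96, -168.53], [0.0, 0.0, 0.0, 1.0]]
```

View pics/w1.png

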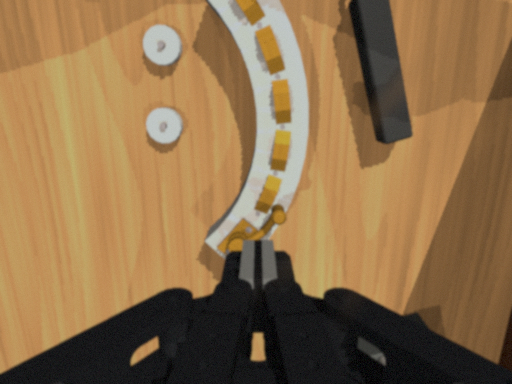

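The wrist view agrees with the fit: leaves at (281,101), (280,149) and (269,194), knob at (279,214). I'll go down on the concave/+y side of the knob.

```bash
python3 -m crank '[0,-2.9,3.4,5,0.1,0.2,-0.2, 0,-2.9,3.4,10,0.1,0.2,-0.2, 0,-2.9,3.4,15,0.1,0.2,-0.2, 0,-2.9,3.4,18,0.1,0.2,-0.2, 0,-2.9,3.4,18,0.1,0.2,-0.2]'
python3 - <<'E'
from h import *
shift(596,-93,76)
E
```

```text
time_s: 4.0
position: [590.3, -83.2, 94.1]
eef_rot: [-2.2, -2.225, 0.01]
force: [-0.0, 0.3, -0.2]
gripper_width: 0.003
grasp_force: 0.0
t 4.0 pos [590.3 -83.2  94.1] F [-0.02  0.32 -0.18] shift [-1.    0.59  1.8 ] turn [-0.79 -0.27  0.65]
```

```bash
python3 -m crank '[0,0,0,0,0,0,0, 0,0,0,0,0,0,0]'
python3 - <<'E'
from h import *
shift(596,-93,76)
shift(596,-93,76)
E
```

```text
time_s: 4.2
position: [597.1, -85.6, 102.7]
eef_rot: [-2.21, -2.232, -0.007]
force: [-0.9, -0.2, 0.1]
gripper_width: -0.004
grasp_force: 0.0
t 4.2 pos [597.1 -85.6 102.7] F [-0.93 -0.24  0.1 ] shift [-0.75 -0.13  2.67] turn [ 0.16 -0.2   0.57]
t 4.2 pos [597.1 -85.6 102.7] F [-0.93 -0.24  0.1 ] shift [-0.75 -0.13  2.67] turn [ 0.16 -0.2   0.57]
```

```bash
python3 -m crank '[0,-0.2,0,1,0,0,0.5, 0,-0.4,0,2,0,0,0.5, 0,-0.5,0,2.6,0,0,0.5, 0,-0.5,0,2.6,0,0,0.5, 0,-0.5,0,2.6,0,0,0.5]'
python3 - <<'E'
from h import *
shift(598,-120,76)
E
```

```text
time_s: 4.7
position: [595.0, -91.0, 73.6]
eef_rot: [-2.219, -2.219, -0.001]
force: [0.8, 0.5, -0.4]
gripper_width: -0.0
grasp_force: 0.0
t 4.7 pos [595.  -91.   73.6] F [ 0.79  0.45 -0.36] shift [-2.9   0.3  -0.25] turn [-0.12 -0.2   0.  ]
```

```bash
python3 -m crank '[0,-1.2,0.2,-0.2,0,0,0, 0,-2.4,0.4,-0.3,0,0,0, 0,-3.6,0.5,-0.3,0,0,0, 0,-4.8,0.5,-0.3,0,0,0, 0,-6,0.5,-0.3,0,0,0, 0,-7.2,0.4,-0.3,0,0,0, 0,-8.2,0.3,-0.3,0,0,0, 0,-8.2,0.3,-0.3,0,0,0]'
python3 - <<'E'
from h import *
shift(597,-192,76)
eyes.get_image("top"); print([(round(x["conf"],2),np.round(x["xyz"],1).tolist()) for x in spotter.mark_of("top","thumb_knob")[:2]])
im=eyes.get_image("scene");print([(round(x["conf"],2),np.round(x["xyz"],1).tolist()) for x in spotter.mark_of("scene","thumb_knob")[:2]])
cv2.imwrite("pics/s2.png",im)
E
```

```text
time_s: 5.5
position: [597.6, -175.3, 76.6]
eef_rot: [-2.222, -2.216, -0.001]
force: [-0.2, 0.4, 0.7]
gripper_width: 0.001
grasp_force: 0.0
t 5.5 pos [ 597.6 -175.3   76.6] F [-0.22  0.37  0.67] shift [-1.67 -0.05  0.06] turn [-0.1  -0.14 -0.15]
[(0.92, [586.0, -123.5, 76.5])]
[(0.87, [586.7, -123.4, 78.8])]
```

View pics/s2.png

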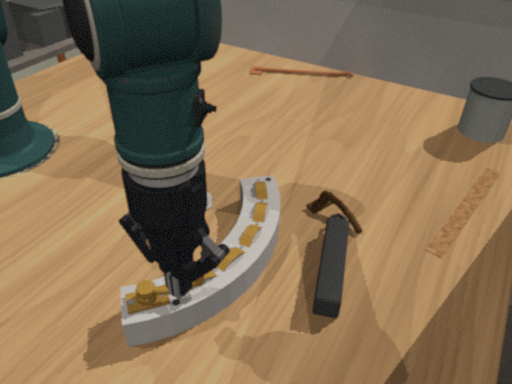

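Run:
```python
from h import *
im=eyes.get_image("top"); a=cv2.resize(im[150:260,270:420],None,fx=4,fy=4,interpolation=cv2.INTER_CUBIC); cv2.imwrite("pics/t2.png",a)
print(proj("top",[588,-123,79]),proj("top",[597,-175,76]),proj("scene",[597,-175,76]),proj("scene",[588,-123,93]))
```

```text
[348.52718809 190.79777256] [375.30723249 186.03805213] [179.60909808 306.26012692] [198.28150363 264.81831139]
```

View pics/t2.png

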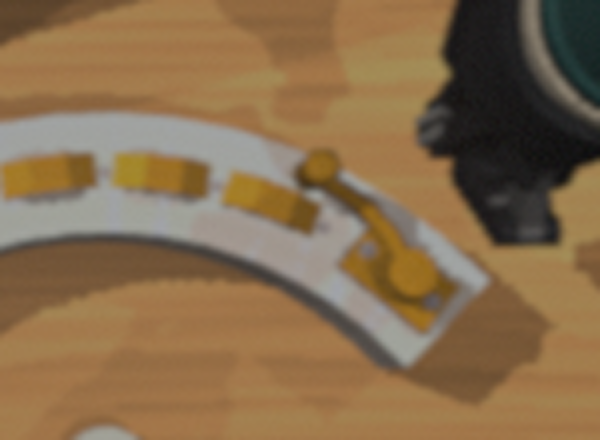

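The crop shows the knob still at its starting place (crop 320,165) and the tool already past it: the tips are narrow and went by on the outer side. I'll lift, go back inside the knob, and follow the knob's arc.

```bash
python3 -m crank '[0,0,0.2,-2.5,0,0,0, 0,0,0.2,-5,0,0,0, 0,0,0.2,-5,0,0,0, 0,4,-1.5,-5,0,0,0, 0,7.5,-3.2,-5,0,0,0, 0,7.5,-3.2,-5,0,0,0, 0,7.5,-3.2,-2.5,0,0,0, 0,7.5,-3.2,-0.2,0,0,0]'
python3 -m crank '[0,0,0,0,0,0,0, 0,0,0,0,0,0,0]'
python3 - <<'E'
from h import *
shift(574,-108,76)
eyes.get_image("top"); print([(round(x["conf"],2),np.round(x["xyz"],1).tolist()) for x in spotter.mark_of("top","thumb_knob")[:2]])
o,im=arm.get_obs(),eyes.get_image("wrist"); print([(round(x["conf"],2),np.round(x["xyz"],1).tolist()) for x in spotter.mark_of("wrist","thumb_knob")[:2]])
cv2.imwrite("pics/w2.png",im[150:384,130:400])
p=eyes.camera_params("scene")
E
```

```text
time_s: 6.55
position: [566.7, -97.0, 78.4]
eef_rot: [-2.217, -2.222, -0.004]
force: [0.9, 0.5, 0.4]
gripper_width: -0.002
grasp_force: 0.0
time_s: 6.75
position: [566.0, -98.1, 78.7]
eef_rot: [-2.218, -2.219, -0.0]
force: [0.8, 0.1, 1.3]
gripper_width: 0.003
grasp_force: 0.0
t 6.75 pos [566.  -98.1  78.7] F [0.77 0.09 1.29] shift [-0.99  0.8   0.26] turn [-0.15 -0.18  0.01]
[]
[(0.67, [588.0, -122.6, 76.4])]
```

View pics/w2.png

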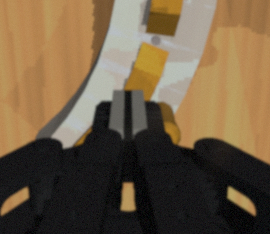

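The wrist crop shows the tips at (128,110) with the knob to their right at (170,125), so they're on the correct, inner side. Now the push along the arc.

```bash
python3 -m crank '[0,-1,0.7,0.2,0,0,0, 0,-1.5,1.35,0.3,0,0,0, 0,-2,2,0.3,0,0,0, 0,-2.5,2.4,0.3,0,0,0, 0,-3,2.85,0.3,0,0,0, 0,-3.9,3.5,0.3,0,0,0, 0,-5,3.9,0.3,0,0,0, 0,-5,3.9,0.3,0,0,0]'
python3 - <<'E'
from h import *
shift(608,-172,76)
eyes.get_image("top"); print([(round(x["conf"],2),np.round(x["xyz"],1).tolist()) for x in spotter.mark_of("top","thumb_knob")[:2]])
eyes.get_image("scene"); print([(round(x["conf"],2),np.round(x["xyz"],1).tolist()) for x in spotter.mark_of("scene","thumb_knob")[:2]])
E
```

```text
time_s: 7.75
position: [605.5, -150.6, 75.8]
eef_rot: [-2.223, -2.217, -0.001]
force: [-0.8, 0.4, -0.1]
gripper_width: -0.002
grasp_force: 0.0
t 7.75 pos [ 605.5 -150.6   75.8] F [-0.85  0.4  -0.1 ] shift [-2.14  0.25 -0.03] turn [-0.06 -0.1  -0.14]
[(0.66, [586.3, -123.1, 78.8])]
[(0.76, [588.4, -122.5, 75.2]), (0.64, [590.3, -0.7, 52.2])]
```

Run:
```python
from h import *
a=eyes.get_image("scene")[200:350,90:290]; b=eyes.get_image("top")[140:250,300:420]
a=cv2.resize(a,(600,450),interpolation=cv2.INTER_CUBIC);b=cv2.resize(b,(491,450)) 
cv2.imwrite("pics/st3.png",cv2.resize(np.hstack([a,b]),(800,330)))
print(arm.tcp_to_grasp,[np.round(proj(c,[605.5,-150.6,76]),1) for c in ("scene","top")])
```

```text
18.700000000000003 [array([197.7, 294.9]), array([362.2, 181.8])]
```

View pics/st3.png

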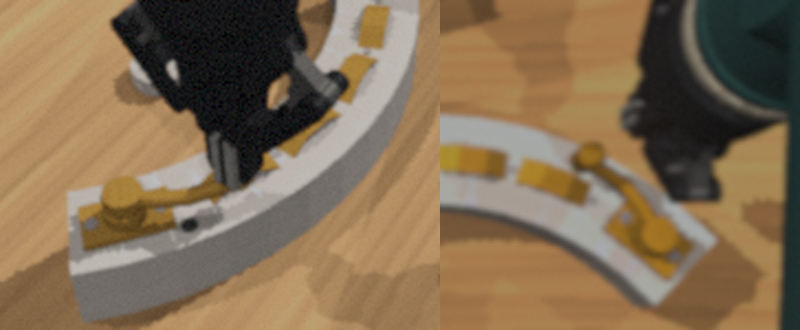

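The scene crop puts the tips about 11 px (roughly 16 mm) above where the reported TCP should be, with the arm unmoved. So both passes went over the knob. A light touch on bare bench will give me the true tip height.

```bash
python3 -m crank '[0,0,3,0,0,0,0, 0,0,6.5,0,0,0,0, 0,0,6.5,1,0,0,0, 0,0,6.5,3,0,0,0, 0,0,6.5,5,0,0,0, 0,0,6.5,6.6,0,0,0, 0,0,6.5,6.6,0,0,0, 0,0,6.5,6.6,0,0,0]'
python3 -m crank '[0,0,0,0.2,0,0,0, 0,0,0,0.4,0,0,0, 0,0,0,0.4,0,0,0]'
```

```text
time_s: 8.85
position: [669.9, -147.6, 9.5]
eef_rot: [-2.218, -2.219, -0.001]
force: [0.0, 0.5, -0.6]
gripper_width: -0.003
grasp_force: 0.0
time_s: 9.15
position: [670.3, -147.5, 5.9]
eef_rot: [-2.219, -2.219, -0.003]
force: [-0.5, 0.2, -0.5]
gripper_width: 0.003
grasp_force: 0.0
```

```bash
python3 -m crank '[0,0,0,0.2,0,0,0, 0,0,0,0.4,0,0,0, 0,0,0,0.4,0,0,0]'
python3 -m crank '[0,0,0,0.1,0,0,0, 0,0,0,0.2,0,0,0, 0,0,0,0.2,0,0,0]'
python3 -m crank '[0,0,0,0.1,0,0,0, 0,0,0,0.2,0,0,0, 0,0,0,0.2,0,0,0]'
```

```text
time_s: 9.45
position: [669.8, -147.4, 1.2]
eef_rot: [-2.218, -2.219, -0.002]
force: [-0.6, 0.0, 0.4]
gripper_width: -0.002
grasp_force: 0.0
time_s: 9.75
position: [669.9, -147.5, -0.7]
eef_rot: [-2.218, -2.219, -0.002]
force: [0.6, 1.2, -0.6]
gripper_width: -0.002
grasp_force: 0.0
time_s: 10.05
position: [669.9, -147.5, -2.7]
eef_rot: [-2.218, -2.219, -0.002]
force: [-0.3, 0.7, -0.9]
gripper_width: -0.006
grasp_force: 0.0
```

No contact at TCP z = −2.7 mm, so the tips really are short of the reported TCP. I'll keep stepping down.

```bash
python3 -m crank '[0,0,0,0.2,0,0,0, 0,0,0,0.4,0,0,0, 0,0,0,0.4,0,0,0]'
python3 -m crank '[0,0,0,0.1,0,0,0, 0,0,0,0.2,0,0,0, 0,0,0,0.2,0,0,0]'
python3 -m crank '[0,0,0,0.1,0,0,0, 0,0,0,0.2,0,0,0, 0,0,0,0.2,0,0,0]'
```

```text
time_s: 10.35
position: [669.7, -147.4, -6.9]
eef_rot: [-2.218, -2.219, -0.001]
force: [-0.2, 0.5, -0.4]
gripper_width: 0.005
grasp_force: 0.0
time_s: 10.65
position: [669.9, -147.5, -8.7]
eef_rot: [-2.218, -2.219, -0.002]
force: [-0.2, 0.1, 0.8]
gripper_width: -0.001
grasp_force: 0.0
time_s: 10.95
position: [669.9, -147.4, -10.7]
eef_rot: [-2.218, -2.219, -0.002]
force: [0.5, 0.3, 0.3]
gripper_width: -0.002
grasp_force: 0.0
```

```bash
python3 -m crank '[0,0,0,0.1,0,0,0, 0,0,0,0.2,0,0,0, 0,0,0,0.2,0,0,0]'
python3 -m crank '[0,0,0,0.1,0,0,0, 0,0,0,0.1,0,0,0]'
python3 -m crank '[0,0,0,0.1,0,0,0, 0,0,0,0.1,0,0,0]'
```

```text
time_s: 11.25
position: [669.9, -147.5, -12.7]
eef_rot: [-2.218, -2.219, -0.002]
force: [0.3, 0.2, 0.4]
gripper_width: 0.002
grasp_force: 0.0
time_s: 11.45
position: [670.0, -147.5, -13.6]
eef_rot: [-2.218, -2.219, -0.002]
force: [0.2, -0.1, -0.3]
gripper_width: -0.002
grasp_force: 0.0
time_s: 11.65
position: [669.9, -147.5, -14.6]
eef_rot: [-2.218, -2.219, -0.002]
force: [-0.9, 0.4, -0.4]
gripper_width: 0.0
grasp_force: 0.0
```

```bash
python3 -m crank '[0,0,0,0.1,0,0,0, 0,0,0,0.1,0,0,0]'
python3 -m crank '[0,0,0,0.1,0,0,0, 0,0,0,0.1,0,0,0]'
python3 -m crank '[0,0,0,0.1,0,0,0, 0,0,0,0.1,0,0,0]'
```

```text
time_s: 11.85
position: [669.9, -147.5, -15.7]
eef_rot: [-2.218, -2.219, -0.002]
force: [0.5, 0.2, 0.5]
gripper_width: 0.002
grasp_force: 0.0
time_s: 12.05
position: [669.9, -147.5, -16.6]
eef_rot: [-2.218, -2.219, -0.002]
force: [0.4, -0.7, 0.3]
gripper_width: -0.003
grasp_force: 0.0
time_s: 12.25
position: [669.9, -147.4, -17.6]
eef_rot: [-2.218, -2.219, -0.002]
force: [-1.1, 0.3, 0.6]
gripper_width: 0.001
grasp_force: 0.0
```

```bash
python3 -m crank '[0,0,0,0.1,0,0,0, 0,0,0,0.1,0,0,0]'
python3 -m crank '[0,0,0,0.1,0,0,0, 0,0,0,0.1,0,0,0]'
python3 - <<'E'
from h import *
o=arm.get_obs(); print(np.round(o["tau"],2),np.round(o["position"],1),o["force"])
a=eyes.get_image("scene")[190:360,130:330]; b=eyes.get_image("top")[90:250,300:420]
a=cv2.resize(a,(600,510),interpolation=cv2.INTER_CUBIC);b=cv2.resize(b,(382,510)) 
cv2.imwrite("pics/st4.png",cv2.resize(np.hstack([a,b]),(800,415)))
for z in (-20,0,10,20): print(z,[np.round(proj(c,[670,-147.5,z]),1) for c in ("scene","top")])
E
```

```text
time_s: 12.45
position: [669.9, -147.4, -18.7]
eef_rot: [-2.218, -2.219, -0.002]
force: [0.6, -1.0, -0.2]
gripper_width: 0.002
grasp_force: 0.0
time_s: 12.65
position: [669.9, -147.4, -19.7]
eef_rot: [-2.218, -2.219, -0.002]
force: [0.3, -0.1, 0.2]
gripper_width: -0.002
grasp_force: 0.0
[ 3.000e-02 -6.184e+01  9.560e+00 -1.785e+01  0.000e+00 -0.000e+00
  0.000e+00] [ 669.9 -147.4  -19.7] [ 0.25504935 -0.12411523  0.19731615]
-20 [array([245. , 362.4]), array([346. , 161.4])]
0 [array([245.1, 353.5]), array([348.3, 159.1])]
10 [array([245.1, 348.9]), array([349.5, 157.9])]
20 [array([245.1, 344.1]), array([350.8, 156.6])]
```

View pics/st4.png

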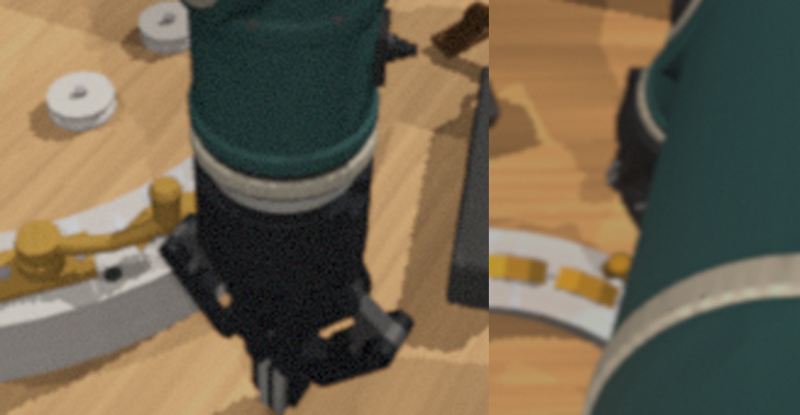

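The tips at crop (275,408) project close to the bench surface, so contact should be only a few mm further down.

```bash
python3 -m crank '[0,0,0,0.1,0,0,0, 0,0,0,0.1,0,0,0]' | grep -E "pos|force:"
python3 -m crank '[0,0,0,0.1,0,0,0, 0,0,0,0.1,0,0,0]'| grep -E "pos|force:"
python3 -m crank '[0,0,0,0.1,0,0,0, 0,0,0,0.1,0,0,0]'| grep -E "pos|force:"
```

```text
position: [669.9, -147.4, -20.6]
force: [0.6, 0.2, -0.2]
grasp_force: 0.0
position: [669.9, -147.4, -21.7]
force: [-0.5, 0.6, -0.4]
grasp_force: 0.0
position: [669.9, -147.4, -22.6]
force: [-0.1, 0.7, 0.4]
grasp_force: 0.0
```

```bash
python3 -m crank '[0,0,0,0.1,0,0,0, 0,0,0,0.1,0,0,0]' | grep -E "pos|force:"
python3 -m crank '[0,0,0,0.1,0,0,0, 0,0,0,0.1,0,0,0]'| grep -E "pos|force:"
python3 -m crank '[0,0,0,0.1,0,0,0, 0,0,0,0.1,0,0,0]'| grep -E "pos|force:"
```

```text
position: [669.9, -147.4, -23.7]
force: [-0.5, 0.8, 0.1]
grasp_force: 0.0
position: [669.9, -147.4, -24.7]
force: [0.6, 0.5, 0.8]
grasp_force: 0.0
position: [670.0, -147.5, -25.6]
force: [0.3, 0.9, -0.2]
grasp_force: 0.0
```

```bash
for i in 1; do :; done; python3 -m crank '[0,0,0,0.1,0,0,0, 0,0,0,0.1,0,0,0]' | grep -E "pos|^force:"
python3 -m crank '[0,0,0,0.1,0,0,0, 0,0,0,0.1,0,0,0]'| grep -E "pos|^force:"
python3 -m crank '[0,0,0,0.1,0,0,0, 0,0,0,0.1,0,0,0]'| grep -E "pos|^force:"
python3 - <<'E'
from h import *
a=eyes.get_image("scene")[300:384,190:300]
cv2.imwrite("pics/s5.png",cv2.resize(a,None,fx=6,fy=6,interpolation=cv2.INTER_CUBIC))
E
```

```text
position: [670.1, -147.5, -25.7]
force: [-1.8, -0.4, 4.7]
position: [670.1, -147.5, -25.7]
force: [-3.4, 1.6, 11.7]
position: [670.2, -147.4, -25.8]
force: [-6.4, 2.9, 17.6]
```

View pics/s5.png

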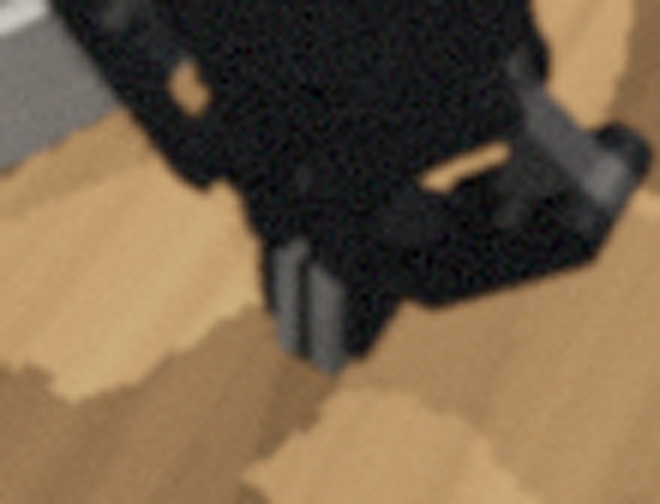

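Bench contact is clear: TCP z = −25.7 mm with the force rising, so the tips are 25.7 mm above the reported TCP. The crop shows them at (320,370), on the wood. Next I return to the inside of the knob, this time with the tips at z ≈ 78 (TCP ≈ 52).

```bash
python3 -m crank '[0,0,0,-3,0,0,0, 0,0,0,-7,0,0,0, 0,0,0,-10.6,0,0,0, 0,0,0,-10.6,0,0,0, 0,2.5,-5,-10.6,0,0,0, 0,4.9,-10.4,-10.6,0,0,0, 0,4.9,-10.4,-10.6,0,0,0, 0,4.9,-10.4,-10.6,0,0,0]'
python3 -m crank '[0,0,0,0.8,0,0,0, 0,0,0,1.7,0,0,0, 0,0,0,2.5,0,0,0, 0,0,0,2.5,0,0,0, 0,0,0,2.5,0,0,0]'
python3 - <<'E'
from h import *
shift(566,-98,52)
E
```

```text
time_s: 15.4
position: [563.7, -97.2, 77.4]
eef_rot: [-2.215, -2.218, -0.001]
force: [1.1, -0.9, 0.7]
gripper_width: 0.001
grasp_force: 0.0
time_s: 15.9
position: [566.0, -99.3, 52.1]
eef_rot: [-2.219, -2.218, -0.0]
force: [-0.0, -0.0, -0.1]
gripper_width: -0.001
grasp_force: 0.0
t 15.9 pos [566.  -99.3  52.1] F [-0.01 -0.04 -0.13] shift [ 0.13 -0.    0.01] turn [-0.16 -0.17 -0.02]
```

```bash
python3 -m crank '[0,-0.9,0.7,0,0,0,0, 0,-1.4,1.35,0,0,0,0, 0,-1.9,2,0,0,0,0, 0,-2.4,2.4,0,0,0,0, 0,-2.9,2.85,0,0,0,0, 0,-3.8,3.5,0,0,0,0, 0,-4.9,3.9,0,0,0,0, 0,-4.9,3.9,0,0,0,0]'
python3 - <<'E'
from h import *
shift(608,-172,52)
eyes.get_image("top"); print([(round(x["conf"],2),np.round(x["xyz"],1).tolist()) for x in spotter.mark_of("top","thumb_knob")[:2]])
eyes.get_image("scene"); print([(round(x["conf"],2),np.round(x["xyz"],1).tolist()) for x in spotter.mark_of("scene","thumb_knob")[:2]])
E
```

```text
time_s: 16.7
position: [606.1, -150.5, 53.0]
eef_rot: [-2.223, -2.219, -0.002]
force: [0.2, -0.6, -0.2]
gripper_width: 0.001
grasp_force: 0.0
t 16.7 pos [ 606.1 -150.5   53. ] F [ 0.24 -0.6  -0.17] shift [-2.15  0.19  0.09] turn [ 0.01 -0.08 -0.12]
[]
[(0.61, [604.4, -169.8, 78.1])]
```

The knob is now moving with the tips (~(604,−170)). Continuing to square.

```bash
python3 -m crank '[0,-1,0.15,0,0,0,0, 0,-1.6,0.2,0,0,0,0, 0,-2.15,0.2,0,0,0,0, 0,-2.8,0.15,0,0,0,0, 0,-3.35,0.05,0,0,0,0, 0,-3.9,-0.1,0,0,0,0, 0,-4.4,-0.25,0,0,0,0, 0,-4.4,-0.25,0,0,0,0]'
python3 - <<'E'
from h import *
shift(603,-195,52)
for c in ("top","scene"):
    eyes.get_image(c)
    for i in (1,2): print(c,[(round(x["conf"],2),np.round(x["xyz"],1).tolist()) for x in spotter.mark_of(c,"thumb_knob")[:2]])
E
```

```text
time_s: 17.7
position: [602.7, -193.4, 52.7]
eef_rot: [-2.221, -2.219, -0.002]
force: [0.7, 0.1, 0.9]
gripper_width: -0.0
grasp_force: 0.1
t 17.7 pos [ 602.7 -193.4   52.7] F [0.68 0.06 0.9 ] shift [-0.16  0.03  0.07] turn [-0.05 -0.13 -0.06]
top [(0.57, [590.5, -208.9, 77.8])]
top [(0.57, [590.5, -208.9, 77.8])]
scene [(0.7, [591.7, -208.6, 77.0])]
scene [(0.7, [591.7, -208.6, 77.0])]
```

```bash
python3 -m crank '[0,-0.15,-0.1,0,0,0,0, 0,-0.25,-0.2,0,0,0,0, 0,-0.25,-0.2,0,0,0,0, 0,0.7,0.5,0,0,0,0, 0,1,0.8,-0.5,0,0,0, 0,1,0.8,-3,0,0,0, 0,3.5,-2,-5,0,0,0, 0,5.7,-4,-5,0,0,0]'
python3 - <<'E'
from h import *
shift(562.4,-136,40)
for c in ("top","scene"):
    im=eyes.get_image(c); cv2.imwrite(f"pics/{c}6.png",im)
    for t in ("thumb_knob","pivot","crest0"): print(c,[(round(x["conf"],2),np.round(x["xyz"],1).tolist()) for x in spotter.mark_of(c,t)[:5]])
E
```

```text
time_s: 18.8
position: [563.7, -135.1, 105.3]
eef_rot: [-2.222, -2.221, -0.006]
force: [0.5, 0.4, -0.1]
gripper_width: -0.0
grasp_force: 0.0
t 18.8 pos [ 563.7 -135.1  105.3] F [ 0.48  0.35 -0.1 ] shift [-0.11 -0.15  6.53] turn [ 0.14 -0.15 -0.03]
top []
top [(0.95, [532.5, -165.6, 47.4])]
top [(0.79, [571.6, -109.9, 50.4]), (0.66, [577.1, 58.1, 53.5]), (0.59, [585.9, 1.1, 53.0]), (0.57, [590.6, -52.5, 52.8]), (0.51, [554.8, 102.5, 52.6])]
scene [(0.87, [590.6, -211.3, 75.6]), (0.41, [587.6, -59.9, 51.5])]
scene [(0.6, [587.1, -212.7, 74.6]), (0.56, [537.0, -167.6, 43.0]), (0.45, [569.1, -106.4, 52.5])]
scene [(0.87, [588.9, -56.0, 51.0]), (0.81, [588.6, 0.7, 50.4]), (0.75, [575.9, 56.8, 53.3]), (0.49, [552.8, 100.9, 55.0])]
```

The scene network puts the knob at (590.6,−211.3), which is square out. Descending to the start of the strip.

```bash
python3 -m crank '[0,0,0,2,0.1,-0.1,0, 0,0,0,4,0.1,-0.1,0, 0,0,0,6,0.1,-0.1,0, 0,0,0,6.5,0.1,-0.1,0, 0,0,0,6.5,0.1,-0.1,0, 0,0,0,6.5,0.1,-0.1,0]'|grep -E "^force|time"
cat >> h.py <<'E'
def plan(n=8,step=5.0,z=23.4):
    o=arm.get_obs(); Rt=R.from_rotvec(o["eef_rot"]); p=o["position"]; C=np.array([371.5,-25]); 
    a0=np.arctan2(p[1]-C[1],p[0]-C[0]); print("t",o["time_s"],np.round(p,1),"F",np.round(o["force"],1),"crestpos mm",round((a0+.389)*220,1),"rad",round(np.hypot(*(p[:2]-C)),1))
    for i in range(1,n+1):
        a=a0+i*step/220; w=np.array([C[0]+220*np.cos(a),C[1]+220*np.sin(a),z]); print(np.round(Rt.inv().apply(w-p)/10,2).tolist())
E
python3 - <<'E'
from h import *
shift(562.9,-133.5,23.4)
E
```

```text
time_s: 19.8
force: [-0.4, -0.6, 0.7]
t 19.8 pos [ 563.2 -135.4   38.3] F [-0.4  -0.59  0.71] shift [ 0.19 -0.03  1.49] turn [-0.14 -0.07 -0.02]
```

```bash
python3 -m crank '[0,0.2,0,0.5,0,0,0, 0,0.2,0,1,0,0,0, 0,0.2,0,1.3,0,0,0, 0,0.2,0,1.5,0,0,0, 0,0.2,0,1.5,0,0,0]'|grep -E "^force|time"
python3 - <<'E'
from h import *
plan()
E
```

```text
time_s: 20.3
force: [0.2, 0.1, 0.5]
t 20.3 [ 562.4 -132.7   22.5] F [0.2 0.1 0.5] crestpos mm -27.4 rad 219.2
[0.4, 0.31, -0.09]
[0.84, 0.54, -0.09]
[1.29, 0.76, -0.09]
[1.74, 0.97, -0.09]
[2.2, 1.17, -0.09]
[2.66, 1.36, -0.09]
[3.13, 1.54, -0.09]
[3.6, 1.71, -0.09]
```

```bash
python3 -m crank '[0,0.4,0.3,-0.05,0,0,0, 0,0.85,0.55,-0.05,0,0,0, 0,1.3,0.75,-0.05,0,0,0, 0,1.75,0.95,-0.05,0,0,0, 0,2.2,1.15,-0.05,0,0,0, 0,2.65,1.35,-0.05,0,0,0]'|grep -E "^force|time"
python3 - <<'E'
from h import *
plan()
E
```

```text
time_s: 20.9
force: [-0.7, -1.5, 1.1]
t 20.9 [ 576.3 -105.6   23.3] F [-0.7 -1.5  1.1] crestpos mm 3.1 rad 220.1
[0.47, 0.17, -0.01]
[0.94, 0.34, -0.01]
[1.42, 0.49, -0.01]
[1.89, 0.64, -0.01]
[2.38, 0.77, -0.01]
[2.86, 0.9, -0.01]
[3.35, 1.01, -0.01]
[3.84, 1.11, -0.01]
```

```bash
python3 -m crank '[0,0.45,0.15,0,0,0,0, 0,0.95,0.35,0,0,0,0, 0,1.4,0.5,0,0,0,0, 0,1.9,0.65,0,0,0,0, 0,2.4,0.75,0,0,0,0, 0,2.85,0.9,0,0,0,0, 0,3.35,1,0,0,0,0, 0,3.85,1.1,0,0,0,0]'|grep -E "^force|time"
python3 - <<'E'
from h import *
plan()
E
```

```text
time_s: 21.7
force: [0.3, -2.0, 1.3]
t 21.7 [587.1 -67.8  23.3] F [ 0.3 -2.   1.3] crestpos mm 42.5 rad 219.8
[0.49, 0.11, -0.01]
[0.98, 0.19, -0.01]
[1.48, 0.26, -0.0]
[1.97, 0.32, -0.0]
[2.47, 0.36, -0.0]
[2.97, 0.4, -0.0]
[3.47, 0.42, -0.0]
[3.97, 0.44, -0.0]
```

```bash
python3 -m crank '[0,0.5,0.1,0,0,0,0, 0,1,0.2,0,0,0,0, 0,1.5,0.25,0,0,0,0, 0,2,0.3,0,0,0,0, 0,2.5,0.35,0,0,0,0, 0,3,0.4,0,0,0,0, 0,3.5,0.4,0,0,0,0, 0,4,0.45,0,0,0,0]'|grep -E "^force|time"
python3 - <<'E'
from h import *
plan()
E
```

```text
time_s: 22.5
force: [0.0, 0.0, 0.2]
t 22.5 [591.3 -26.7  23.1] F [0.  0.  0.2] crestpos mm 83.9 rad 219.8
[0.5, 0.02, -0.03]
[1.0, 0.01, -0.03]
[1.5, -0.02, -0.03]
[2.0, -0.05, -0.02]
[2.5, -0.1, -0.02]
[2.99, -0.16, -0.02]
[3.49, -0.23, -0.02]
[3.98, -0.31, -0.02]
```

```bash
python3 -m crank '[0,0.5,0,-0.02,0,0,0, 0,1,0,-0.02,0,0,0, 0,1.5,0,-0.02,0,0,0, 0,2,-0.05,-0.02,0,0,0, 0,2.5,-0.1,-0.02,0,0,0, 0,3,-0.15,-0.02,0,0,0, 0,3.5,-0.25,-0.02,0,0,0, 0,4,-0.3,-0.02,0,0,0]'|grep -E "^force|time"
python3 - <<'E'
from h import *
plan()
E
```

```text
time_s: 23.3
force: [-0.2, -1.7, 1.5]
t 23.3 [588.4  12.8  23.6] F [-0.2 -1.7  1.5] crestpos mm 123.6 rad 220.2
[0.49, -0.11, 0.02]
[0.98, -0.21, 0.02]
[1.46, -0.32, 0.02]
[1.95, -0.45, 0.03]
[2.43, -0.58, 0.03]
[2.91, -0.73, 0.03]
[3.38, -0.89, 0.03]
[3.85, -1.06, 0.03]
```

```bash
python3 -m crank '[0,0.5,-0.1,0.01,0,0,0, 0,1,-0.2,0.02,0,0,0, 0,1.45,-0.3,0.02,0,0,0, 0,1.95,-0.45,0.02,0,0,0, 0,2.45,-0.6,0.02,0,0,0, 0,2.9,-0.75,0.02,0,0,0, 0,3.4,-0.9,0.02,0,0,0, 0,3.85,-1.05,0.02,0,0,0]'|grep -E "^force|time"
python3 - <<'E'
from h import *
plan()
E
```

```text
time_s: 24.1
force: [1.4, -0.7, 1.3]
t 24.1 [578.   51.3  23.6] F [ 1.4 -0.7  1.3] crestpos mm 163.5 rad 220.1
[0.46, -0.19, 0.02]
[0.93, -0.38, 0.02]
[1.38, -0.58, 0.02]
[1.84, -0.79, 0.03]
[2.29, -1.01, 0.03]
[2.73, -1.24, 0.03]
[3.17, -1.48, 0.03]
[3.6, -1.73, 0.03]
```

```bash
python3 -m crank '[0,0.45,-0.2,0.01,0,0,0, 0,0.95,-0.4,0.01,0,0,0, 0,1.4,-0.6,0.01,0,0,0, 0,1.85,-0.8,0.02,0,0,0, 0,2.3,-1,0.02,0,0,0, 0,2.75,-1.25,0.02,0,0,0, 0,3.15,-1.5,0.02,0,0,0, 0,3.6,-1.75,0.02,0,0,0]'|grep -E "^force|time"
python3 - <<'E'
from h import *
plan(10)
E
```

```text
time_s: 24.9
force: [1.2, -2.1, 0.3]
t 24.9 [560.5  86.7  23.4] F [ 1.2 -2.1  0.3] crestpos mm 203.0 rad 219.6
[0.45, -0.22, 0.0]
[0.87, -0.49, 0.01]
[1.29, -0.77, 0.01]
[1.69, -1.06, 0.01]
[2.1, -1.36, 0.01]
[2.49, -1.66, 0.01]
[2.88, -1.98, 0.01]
[3.26, -2.3, 0.01]
[3.63, -2.63, 0.01]
[4.0, -2.97, 0.02]
```

```bash
python3 -m crank '[0,0.45,-0.2,0,0,0,0, 0,0.85,-0.5,0,0,0,0, 0,1.3,-0.75,0,0,0,0, 0,1.7,-1.05,0,0,0,0, 0,2.1,-1.35,0,0,0,0, 0,2.5,-1.65,0,0,0,0, 0,2.9,-2,0,0,0,0, 0,3.25,-2.3,0,0,0,0]'|grep -E "^force|time"
python3 - <<'E'
from h import *
plan(5)
E
```

```text
time_s: 25.7
force: [0.6, -0.9, 1.4]
t 25.7 [537.1 119.8  23.5] F [ 0.6 -0.9  1.4] crestpos mm 243.6 rad 219.9
[0.38, -0.33, 0.01]
[0.74, -0.67, 0.02]
[1.1, -1.02, 0.02]
[1.45, -1.38, 0.02]
[1.79, -1.74, 0.02]
```

```bash
python3 -m crank '[0,0.4,-0.35,0,0,0,0, 0,0.75,-0.65,0,0,0,0, 0,1.1,-1,0,0,0,0, 0,1.4,-1.35,0,0,0,0, 0,1.4,-1.35,-0.5,0,0,0, 0,1.4,-1.35,-4,0,0,0, 0,1.4,-1.35,-8,0,0,0, 0,1.4,-1.35,-12,0,0,0]'|grep -E "^force|time|pos"
python3 -m crank '[0,5,0,-4,0,0,0, 0,10,0,-6,0,0,0, 0,15,0,-6,0,0,0, 0,15,0,-6,0,0,0, 0,15,0,-6,0,0,0, 0,15,0,-6,0,0,0]'|grep -E "^force|time|pos"
python3 - <<'E'
from h import *
for c in ("top","scene"):
    im=eyes.get_image(c)
    for t in ("thumb_knob","crest0","pulley_a","sash_weight","window_handle"): print(c,t,[(round(x["conf"],2),np.round(x["xyz"],1).tolist()) for x in spotter.mark_of(c,t)[:5]])
cv2.imwrite("pics/fin.png",im)
E
```

```text
time_s: 26.5
position: [524.2, 132.6, 145.1]
force: [0.2, 0.5, 0.0]
time_s: 27.1
position: [524.4, 281.7, 203.6]
force: [0.8, 0.1, -0.4]
top thumb_knob [(0.61, [587.8, -210.1, 78.3])]
top crest0 [(0.79, [577.1, 57.5, 53.5]), (0.73, [587.6, 0.4, 55.2]), (0.67, [552.5, 104.0, 51.4]), (0.55, [575.6, -106.1, 53.5]), (0.54, [589.5, -51.7, 53.2])]
top pulley_a [(0.89, [446.8, -29.6, 1.4]), (0.54, [449.4, 65.8, -4.2])]
top sash_weight [(0.88, [709.4, 35.5, 0.3]), (0.63, [589.0, -211.6, 81.0])]
top window_handle [(0.86, [636.2, 174.8, 1.6])]
scene thumb_knob [(0.86, [589.8, -212.2, 80.9]), (0.7, [452.9, 66.2, 1.1])]
scene crest0 [(0.79, [588.7, -55.3, 53.4]), (0.73, [569.3, -107.8, 52.1]), (0.67, [577.5, 55.9, 53.7]), (0.51, [553.3, 102.3, 55.0]), (0.5, [591.3, -1.3, 51.9])]
scene pulley_a [(0.67, [452.5, 67.1, 1.1]), (0.57, [444.1, -26.1, 0.9])]
scene sash_weight [(0.78, [711.3, 42.2, -2.3])]
scene window_handle [(0.64, [634.2, 173.1, 2.9])]
```

View pics/fin.png

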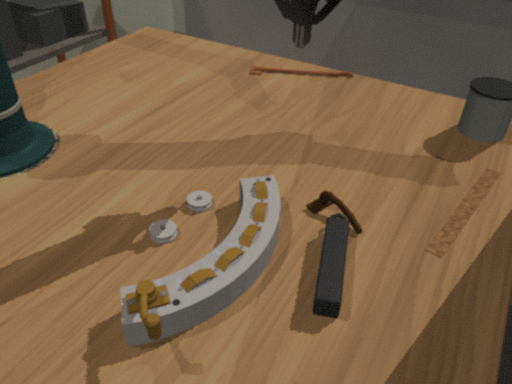

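The final view shows the lock arm square out (knob at (153,325)), all five leaves up, the bystanders where they were, and the gripper clear. Handing in.

```bash
python3 -c "
from station import arm
print(arm.hand_in())"
```

```text
the job is handed in; nothing more can be done
None
```

The job is handed in: the lock arm stands square out, all five leaves were pressed about half-way in one pass and show as sprung back, and the gripper finished clear with the pulleys, weight and handle unmoved, at about 28 s. Before the push that worked, two passes went over the knob without touching anything, and I touched the fingertips lightly to bare bench (under 20 N) to find their true height.

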